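# Load a round blank and hold the press key turned

### The job

Lay the round wooden blank in the marking press's round die cavity, flat and fully down, and let go of it. Then take the key from its wooden stand, push it all the way into the key switch on the control box, working it past the sticky pins, turn it a quarter turn clockwise to its stop, and finish still gripping the key and holding it turned against its return spring. Leave the square blank and the other things on the shelf where they are.

Things in the scene. Friction and masses are not known exactly. Their poses are not given: they have to be found in the camera images.
- blank_round_center (a point): Centre of the loose round blank: pale wooden disc 44 mm across, 12 mm thick, 16 g, lying flat on the shelf (z up), centre 6 mm above its underside. A square blank of the same wood lies elsewhere.
- die_round_hole0 (a point): Centre of the round cavity's mouth, level with the top of its steel die (75 x 75 x 16 mm, fixed on the press bed, die top 28 mm above the shelf). Cavity 47 mm across, 5 mm deep, flat floor, small chamfer; a seated blank stands 7 mm proud, its centre 1 mm above this point. z up. Beside it, 84 mm away along the bed, is a like die with a square cavity; which is left or right varies.
- press: Fixed grey press bed 130 x 175 x 12 mm carrying the two dies side by side along its y; origin under its centre. A column 110 mm tall, 60 mm wide stands on its far (+x) side, its near face 80 mm beyond the line of the cavity centres.
- key_bow (a point): Centre of the key's black plastic bow (grip): 30 mm wide along the key's x, 12 mm thick along y (pinch across this), 44 mm tall along z. Key stands upright in its stand, blade down, z up. Blade 18 mm wide (x), 6 mm thick (y), 32 mm long, rounded tip; shoulder (underside of bow) 22 mm and tip 54 mm below this point. 50 g. It fits either way round (half turn about z).
- key_shoulder (a point): Middle of the underside of the key's bow, where the blade begins, 22 mm below key_bow; same axes as key_bow.
- key_stand: Fixed dark wooden block 60 x 50 x 36 mm (x, y, z), origin under its centre; the key sits loosely in its 21 x 9 mm slot with the shoulder on the block's top, 36 mm above the shelf.
- slot_mouth (a point): Centre of the key slot at the brass lock cylinder's top face, 62 mm above the shelf, 2 mm above the fixed grey control box (120 x 104 x 60 mm). Slot 21 mm along x, 9 mm along y, 32 mm deep, 2 mm chamfer; z up; axes turn with the cylinder. The home key's shoulder rests on this face. Two sticky spring pins in the slot's ends, 12 and 20 mm down: each snags, then gives at about 4 to 10 N; ease on with small twists.
- lock_cyl (a joint): Turn of the lock cylinder in rad: 0 at rest, growing clockwise seen from above, hard stop at 1.63. A spring turns it back to 0: about 0.03 N m at rest, 0.15 N m at the stop. Because of the slot's play the key may lead the cylinder by about 0.2 rad.
- blank_square_center (a point): Centre of the loose square wooden blank, 38 x 38 x 12 mm; leave it.
- screwdriver: Steel screwdriver 180 mm long lying along its x, about 30 mm thick at most; leave it.
- saucer: Terracotta saucer 90 mm across, 16 mm tall; origin under its centre; leave it.
- funnel: Aluminium funnel standing on its 100 mm mouth, 100 mm tall; origin under its centre; leave it.
- seed_tier: Green three-level seed tier 160 x 160 x 150 mm; origin under its centre; leave it.
- clip_box: Black plastic clip box 120 x 170 x 60 mm; origin under its centre; leave it.
- jar: Glass jar 64 mm across, 90 mm tall; origin under its centre; leave it.
- blank_round: The same round blank; origin under its centre.
- key: The same key; origin at the tip of its blade, same axes.
Mind the look-alikes: they are no part of the job. There is more than one size of the key; the job needs the smallest.

How it is judged (in metres and radians):
On the way, in this order (a step that is already met when the one before it is completed fails the run):
1. the round blank lies flat at the bottom of the round cavity, let go (z of blank_round_center in the frame of die_round_hole0 below 0.003 m and horizontal distance between blank_round_center and die_round_hole0 below 0.0035 m and angle between the z axis of blank_round_center and the z axis of die_round_hole0, either way round below 0.06 rad and contact force between the fingers and blank_round below 0.1 N), for 0.2 s.
2. the key is pushed home in the switch, not yet turned (z of key_shoulder in the frame of slot_mouth below 0.004 m and horizontal distance between key_shoulder and slot_mouth below 0.004 m and angle between the z axis of key_bow and the z axis of slot_mouth, either way round below 0.12 rad and value of joint lock_cyl below 0.4 rad), for 0.1 s.
At the end, for the whole second after the job is handed in: Blank on the round cavity's floor (3.5 mm off axis, centre under 3 mm above the mouth, tilt under 0.06 rad), not held; key home (shoulder within 4 mm of the cylinder's face and axis, upright to 0.12 rad), cylinder turned at least 1.38 rad, fingers gripping the key with over 2 N (all of step 1 and z of key_shoulder in the frame of slot_mouth below 0.004 m and horizontal distance between key_shoulder and slot_mouth below 0.004 m and angle between the z axis of key_bow and the z axis of slot_mouth, either way round below 0.12 rad and value of joint lock_cyl above 1.38 rad and contact force between the fingers and key above 2 N); the arm keeps its last pose, push and grip.
It fails at once if the square blank or another thing on the shelf is shifted by more than 3 cm (distance of any of blank_square_center, screwdriver, saucer, funnel, seed_tier, clip_box, jar from where it was at the start of the episode above 0.03 m).
It also fails if it takes over 64 s, if anything falls off the work surface, if the arm or the gripper's body presses on something with over 40 N, if the wrist force passes 120 N, or if a joint passes its speed limit or range.

### The arm

A 6-joint arm with a two-finger parallel gripper is mounted at the origin on the work surface. World frame = base frame: x ahead of the robot, y to its left, z up, the work surface at z = 0. Lengths are in m, angles in degrees, forces in N, time in s.
With the tool pointing down it reaches from about 0.3 to 0.75 m from the base axis. Payload 8.5 kg.
Tool frame: the origin (TCP) lies between the finger pads; the fingertips stand env.finger_overhang ahead of it and the grasp point (between the pads) lies 2 mm behind it (env.finger_overhang is the distance from the TCP to the fingertips, in m); z points along the fingers, y is the line along which they close (so a half turn about z gives the same grasp; the last joint's range is limited). The gripper opens to 85 mm and grips with 20 to 120 N. Pads are 22 mm wide; open, the fingers measure 114 mm over their backs; the gripper's body (76 mm by 85 mm) begins 54 mm behind the grasp point. The pads swing forward as they close: fully open they stand 13 mm farther back than shut.
Start: joints at [54.414, 21.807, 74.336, -0, 83.858, -12.336], TCP at [0.217, 0.505, 0.248] pointing down, gripper open.
Joint ranges: [-178.18, 178.18], [-50.72, 133.34], [12.68, 142.11], [-81.47, 261.47], [9.98, 163.14], [-165.26, 165.26]. Speed limits (degrees/s): [136.94, 136.94, 180, 180, 180, 180].

### API

Orientations are given as a 3x3 rotation matrix whose columns are the frame's x, y, z axes.
In Python, from rig import env gives the robot as it stands. The module is installed in compiled form; this text tells all that it offers.
- The arm moves only by the tool jog_arm, never from a script. Its arguments are lists of equal length, an entry for each row: "hand": the finger opening in m, from 0 to 0.0854; "travel": the shift along the world's x, y, z in m, a list of three; "yaw": the turn about the world's z in rad. A call has exactly 5 rows; each row shifts and turns the commanded pose from where the row before left it; what a row does not reach is not made up. A row lasts 1/8 s, in which the tool goes at most 62.5 mm and 10.7 degrees, less where a joint would pass 70% of its speed; a pose out of reach is approached as far as the arm can. A call is refused whole if a number of a shift passes 0.0625 or a number of a turn 0.188, either way. A call with a gripper value outside its range is refused whole. The fingers move at their own pace and stop on an object; "grip_force" is the grip in N (left out, the last holds). Time passes only in rows, so rows that do not move let the fingers close, or fill a call up. It gives the time, the measured TCP pose, the force, the opening and the grip force at its end, in the units of the state.
- env.observe(): the state, without advancing time (a new reading comes with each control period).
- env.get_image(name): name is "scene" or "side" or "wrist"; returns the picture (420x560x3 uint8, red, green, blue); there is no depth.
- env.calibration(name): a dict with "fx", "fy", "cx", "cy" (pixels), "position" and "rotation" of the camera in the world; the wrist camera has in their place "hand_eye" (4x4, takes a point from camera to tool coordinates, whose origin is the TCP and whose axes are the flange's). Camera axes: x right, y down, z forward; pixel columns grow to the right and rows downward; lengths in m; the calibration is good to about 2 mm. A picture is of the moment at which its call begins: read the wrist's pose just before it. calibration takes no time and is no camera call.
- env.close_job(): hands the job in; it is judged then, once.
The state is a dict: "time_s": time; "q": joint angles; "qvel": joint speeds; "joint_efforts": joint torques, N m; "position": TCP position; "tool_rot": TCP orientation; "ft_force": force on the tool from outside, world axes, zero at the start; "wrist_torque": the same for the moment, N m; "grip_width": finger opening in m; "gripper_force": force on a finger pad.
Only numpy, scipy, OpenCV 4.12 (cv2) and the standard library are available. Lean on these libraries where they do the work, as an engineer would, in place of code of your own. Each camera call takes 0.05 s, during which the arm holds its last target. There are 200 camera calls.

## Working session

There is one attempt and no reset: what is moved stays moved. The work goes in short steps, Python scripts to look and compute and a tool call to move; the robot and the scene stay as the last step left them, time stands still between calls to the robot, and variables do not carry over. Pictures are saved under pics/ and viewed, at most 10 in all, crops included, and the job is handed in when it is done.

Besides the shell and the picture viewer there is one more tool, called as name(argument=value, ...) on one line, values as JSON. jog_arm: Moves the arm, as the interface text tells. Its arguments: {"type":"object","properties":{"hand":{"type":"array"},"travel":{"type":"array"},"yaw":{"type":"array"},"grip_force":{"type":"number"}},"required":["hand","travel","yaw"]}

```bash
mkdir -p pics
cat > h.py <<'E'
from rig import env
import numpy as np, cv2
def save(im,n): cv2.imwrite('pics/'+n,cv2.cvtColor(im,cv2.COLOR_RGB2BGR))
def cam(name):
    c=env.calibration(name)
    if name=='wrist':
        s=env.observe(); T=np.eye(4); T[:3,:3]=s['tool_rot']; T[:3,3]=s['position']
        M=T@np.array(c['hand_eye']); return c,M[:3,3],M[:3,:3]
    return c,np.array(c['position']),np.array(c['rotation'])
def ray(C,u,v,z):
    c,p,R=C; d=R@np.array([(u-c['cx'])/c['fx'],(v-c['cy'])/c['fy'],1]); return p+d*(z-p[2])/d[2]
def proj(C,P):
    c,p,R=C; q=R.T@(np.array(P)-p); return np.array([c['fx']*q[0]/q[2]+c['cx'],c['fy']*q[1]/q[2]+c['cy']])
E
python3 - <<'E'
from h import *
print(env.observe(),env.finger_overhang)
a=env.get_image('scene');b=env.get_image('side');w=env.get_image('wrist')
for n in('scene','side','wrist'):print(n,env.calibration(n))
for i,n in((a,'scene.png'),(b,'side.png'),(w,'w0.png')): save(i,n)
E
```

```text
{'time_s': 0.0, 'q': array([ 5.44137038e+01,  2.18396787e+01,  7.43848176e+01, -4.49434183e-04,
        8.38563105e+01, -1.23368692e+01]), 'qvel': array([ 0.08548312,  0.01201332, -0.10400232,  0.10770537,  0.03015476,
       -0.01762211]), 'joint_efforts': array([-8.47374722e-04, -4.48458552e+01, -2.31283361e+01, -1.65593242e-04,
        4.76016270e-03,  4.18957507e-05]), 'position': array([0.21696004, 0.50511139, 0.24772367]), 'tool_rot': array([[-9.18795372e-01,  3.94733330e-01, -8.14377243e-04],
       [ 3.94734061e-01,  9.18794697e-01, -1.15148717e-03],
       [ 2.93715128e-04, -1.37944352e-03, -9.99999005e-01]]), 'ft_force': array([-1.21473808, -0.1656689 ,  0.63607077]), 'wrist_torque': array([ 0.06101937, -0.05378534,  0.02583601]), 'gripper_force': 0.0, 'grip_width': 0.08551960826361604} 0.017
scene {'fx': 482.768879026629, 'fy': 482.768879026629, 'cx': 283.50108709737594, 'cy': 206.91889620840826, 'position': array([1.25461039, 0.70705774, 0.78149231]), 'rotation': array([[-0.71987477,  0.40819363, -0.56138959],
       [ 0.69408259,  0.42968371, -0.57759958],
       [ 0.00544749, -0.8054501 , -0.59263856]])}
side {'fx': 523.1561482598813, 'fy': 523.1561482598813, 'cx': 285.3616269472325, 'cy': 205.52289016593326, 'position': array([ 0.09681608, -0.96794263,  0.77363069]), 'rotation': array([[ 0.90977824, -0.20809606,  0.35916512],
       [-0.41452674, -0.50071309,  0.75990393],
       [ 0.02170566, -0.84022761, -0.54179925]])}
wrist {'fx': 332.04164284191546, 'fy': 332.04164284191546, 'cx': 282.31218137670254, 'cy': 211.21382795049612, 'hand_eye': array([[ 8.69976956e-04, -9.63022177e-01, -2.69420729e-01,
         6.95261374e-02],
       [ 9.99998622e-01,  4.56901882e-04,  1.59590212e-03,
        -3.25160625e-05],
       [-1.41379029e-03, -2.69421746e-01,  9.63021248e-01,
        -1.26084832e-01],
       [ 0.00000000e+00,  0.00000000e+00,  0.00000000e+00,
         1.00000000e+00]])}
```

View pics/scene.png

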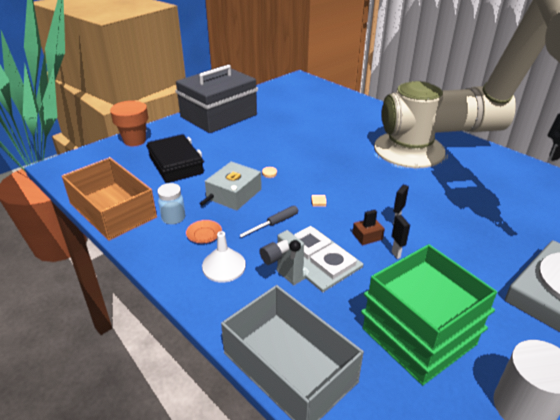

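View pics/side.png

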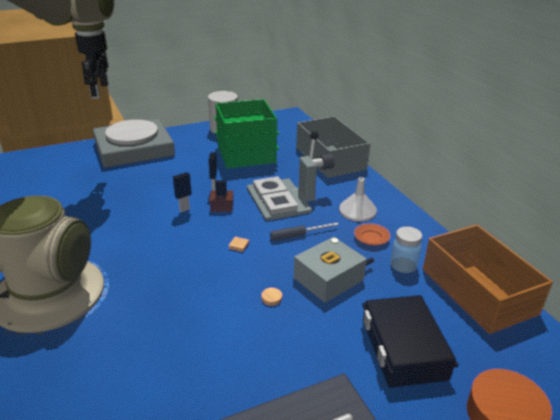

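The scene shows the round blank at scene (270,172) / side (272,297), the square blank at (319,200) / (239,243), and the round cavity at (333,258) / (270,184). The key in its stand is at (369,222) / (221,190), and the lock is at (233,176) / (331,257). Two larger keys stand beside the stand.

Run:
```python
from h import *
A=cam('scene');B=cam('side')
for n,a,b,z in (('blank',(270,172),(272,297),.012),('sq',(319,200),(239,243),.012),('hole',(333,258),(270,184),.028),('sqhole',(308,239),(283,201),.028),('lock',(233,176),(331,257),.062),('keytop',(370,212),(221,182),.08),('big1top',(402,188),(182,176),.09),('big2top',(401,217),(213,155),.09),('coltop',(296,243),(314,133),.11),('funneltop',(221,235),(360,180),.1)):
    print(n,ray(A,*a,z).round(3),ray(B,*b,z).round(3))
```

```text
blank [ 0.433 -0.197  0.012] [ 0.428 -0.213  0.012]
sq [0.433 0.001 0.012] [ 0.429 -0.008  0.012]
hole [0.596 0.194 0.028] [0.597 0.196 0.028]
sqhole [0.589 0.108 0.028] [0.595 0.101 0.028]
lock [ 0.574 -0.193  0.062] [ 0.575 -0.197  0.062]
keytop [0.453 0.183 0.08 ] [0.448 0.173 0.08 ]
big1top [0.323 0.183 0.09 ] [0.359 0.225 0.09 ]
big2top [0.427 0.253 0.09 ] [0.47  0.308 0.09 ]
coltop [0.689 0.164 0.11 ] [0.782 0.294 0.11 ]
funneltop [0.781 0.023 0.1  ] [0.772 0.014 0.1  ]
```

Run:
```python
import cv2,numpy as np
a=cv2.imread('pics/scene.png')[150:300,170:430];b=cv2.imread('pics/side.png')[110:310,150:410]
a=cv2.resize(a,None,fx=2.9,fy=2.0*1.0 if 0 else 2.9,interpolation=cv2.INTER_CUBIC)
b=cv2.resize(b,None,fx=2.9,fy=2.9,interpolation=cv2.INTER_CUBIC)
cv2.imwrite('pics/sc.png',a);cv2.imwrite('pics/sd.png',b)
```

```text
(no output)
```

View pics/sd.png

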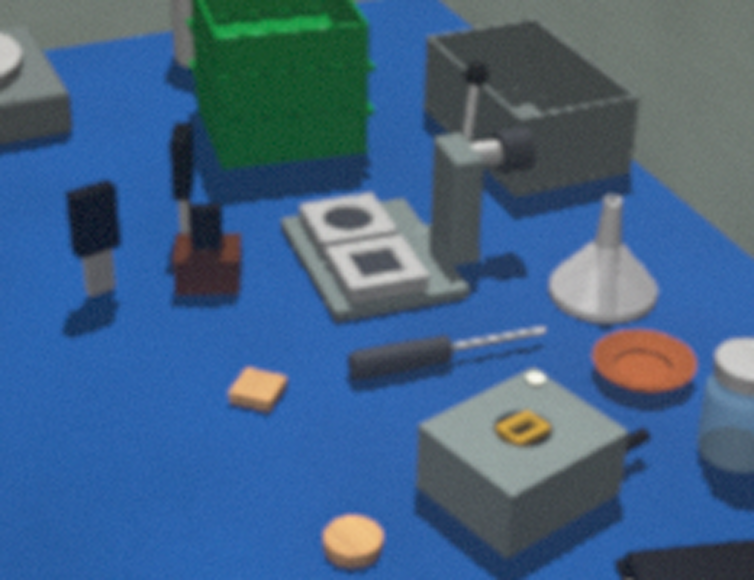

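The crop confirms the layout: the control box is turned about 45° with its slot at (523,427), and the round blank at (353,540) is clear of it. The round die is the farther one, at (347,217). Next I move over the blank.

jog_arm(hand=[0.085, 0.085, 0.085, 0.085, 0.085], travel=[[0.02, -0.058, 0], [0.02, -0.058, 0], [0.02, -0.058, 0], [0.018, -0.058, 0], [0.018, -0.058, 0]], yaw=[0, 0, 0, 0, 0], grip_force=30)

```text
time_s: 0.78
position: [0.3132, 0.2135, 0.2483]
tool_rot: [[-0.919, 0.394, 0.0], [0.394, 0.919, -0.0], [-0.0, 0.0, -1.0]]
ft_force: [1.1, -0.1, 0.1]
grip_width: 0.0853
gripper_force: 0.0
```

jog_arm(hand=[0.085, 0.085, 0.085, 0.085, 0.085], travel=[[0.018, -0.058, 0], [0.018, -0.058, 0], [0.018, -0.058, 0], [0.018, -0.058, 0], [0.018, -0.058, 0]], yaw=[0, 0, 0, 0, 0])

```text
time_s: 1.4
position: [0.4032, -0.0768, 0.2484]
tool_rot: [[-0.919, 0.395, 0.0], [0.395, 0.919, 0.0], [-0.0, 0.0, -1.0]]
ft_force: [0.8, 0.9, 0.4]
grip_width: 0.085
gripper_force: 0.0
```

jog_arm(hand=[0.085, 0.085, 0.085, 0.085, 0.085], travel=[[0.01, -0.043, -0.02], [0.01, -0.043, -0.02], [0.01, -0.043, -0.02], [0, 0, 0], [0, 0, 0]], yaw=[0, 0, 0, 0, 0])

```text
time_s: 2.02
position: [0.4329, -0.2032, 0.1883]
tool_rot: [[-0.919, 0.395, -0.0], [0.395, 0.919, 0.001], [0.001, 0.0, -1.0]]
ft_force: [0.1, -0.6, 0.9]
grip_width: 0.0849
gripper_force: 0.0
```

Run:
```python
from h import *
s=env.observe();print(s['position'],s['q'].round(1),s['time_s'])
C=cam('wrist');w=env.get_image('wrist');save(w,'w1.png')
h=cv2.cvtColor(w,cv2.COLOR_RGB2HSV)
m=cv2.inRange(h,(8,70,90),(28,255,255))
cs,_=cv2.findContours(m,cv2.RETR_EXTERNAL,cv2.CHAIN_APPROX_NONE)
for c in cs:
    if cv2.contourArea(c)>150:
        e=cv2.fitEllipse(c);print(cv2.contourArea(c),e,ray(C,*e[0],.012),ray(C,*e[0],.062))
```

```text
[ 0.43291514 -0.20322361  0.18833081] [ -39.4   18.    91.1    0.    70.9 -106.1] 2.025
876.0 ((477.8151550292969, 407.8166809082031), (28.61085319519043, 47.166378021240234), 98.27521514892578) [ 0.74720656 -0.09609763  0.012     ] [ 0.6846964  -0.10928513  0.062     ]
1142.5 ((353.9508056640625, 343.3521728515625), (34.35924530029297, 44.763633728027344), 130.85142517089844) [ 0.61117097 -0.19612273  0.012     ] [ 0.57114932 -0.19277472  0.062     ]
352.5 ((398.93670654296875, 134.34365844726562), (64.3569107055664, 147.28538513183594), 0.0) [ 0.42258027 -0.08543894  0.012     ] [ 0.4137352  -0.10038845  0.062     ]
```

View pics/w1.png

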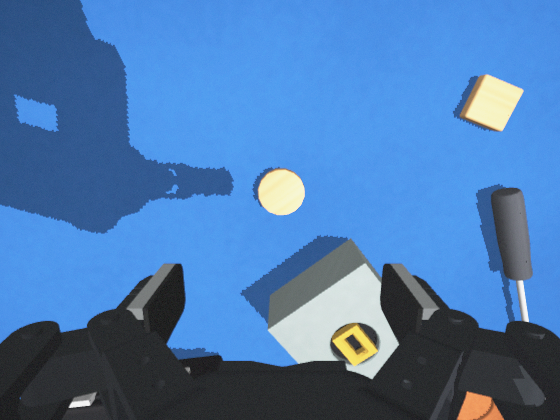

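The wrist view shows the blank at (282,191) and the lock slot at (355,344), with the slot lying diagonally. The screwdriver is at the right, clear of the blank.

Run:
```python
from h import *
C=cam('wrist');w=cv2.cvtColor(cv2.imread('pics/w1.png'),cv2.COLOR_BGR2RGB)
h=cv2.cvtColor(w,cv2.COLOR_RGB2HSV)
print(h[191,282],h[344,340],h[345,356])
m=((w[:,:,0].astype(int)-w[:,:,2]>25)&(w[:,:,0]>180)).astype(np.uint8)
m[240:]=0
cs,_=cv2.findContours(m,0,2)
for c in cs:
    if cv2.contourArea(c)>300:
        e=cv2.fitEllipse(c);print(e,ray(C,*e[0],.0115))
# slot
b=(cv2.inRange(h,(15,120,60),(32,255,255)))[310:380,315:400]
cs,hi=cv2.findContours(b,cv2.RETR_CCOMP,cv2.CHAIN_APPROX_NONE)
for c,q in zip(cs,hi[0]):
    if cv2.contourArea(c)>40:
        P=np.array([ray(C,u+315,v+310,.062)[:2] for u,v in c[:,0]],np.float32)
        print(cv2.contourArea(c),q[3],cv2.minAreaRect(P))
```

```text
[ 28  50 247] [ 26 148 246] [135  17  61]
((280.9466552734375, 191.6444854736328), (45.008750915527344, 45.525062561035156), 87.20757293701172) [ 0.42937033 -0.20224088  0.0115    ]
((493.3526916503906, 102.47706604003906), (45.98555374145508, 55.51962661743164), 41.495975494384766) [ 0.42929133 -0.00121756  0.0115    ]
1108.5 -1 ((0.5713699460029602, -0.19266226887702942), (0.039737675338983536, 0.028363438323140144), 14.73565673828125)
139.0 0 ((0.5702602863311768, -0.19243915379047394), (0.01744070090353489, 0.008459281176328659), 15.673897743225098)
```

jog_arm(hand=[0.062, 0.062, 0.062, 0.062, 0.062], travel=[[-0.0035, 0.001, -0.04], [0, 0, -0.04], [0, 0, -0.04], [0, 0, -0.033], [0, 0, 0]], yaw=[0, 0, 0, 0, 0])

```text
time_s: 2.7
position: [0.4291, -0.2014, 0.0346]
tool_rot: [[-0.919, 0.394, -0.002], [0.394, 0.919, 0.002], [0.003, 0.001, -1.0]]
ft_force: [0.3, 0.3, 0.5]
grip_width: 0.0623
gripper_force: 0.0
```

jog_arm(hand=[0.062, 0.062, 0.062, 0.062, 0.062], travel=[[0, 0, -0.004], [0, 0, -0.004], [0, 0, -0.003], [0, 0, -0.002], [0, 0, 0]], yaw=[0, 0, 0, 0, 0])

```text
time_s: 3.32
position: [0.4296, -0.2027, 0.0223]
tool_rot: [[-0.919, 0.395, -0.0], [0.395, 0.919, 0.0], [0.0, -0.0, -1.0]]
ft_force: [-0.2, 0.4, -0.8]
grip_width: 0.0624
gripper_force: 0.0
```

jog_arm(hand=[0.062, 0.062, 0.062, 0.062, 0.062], travel=[[0, 0, -0.002], [0, 0, 0], [0, 0, 0], [0, 0, 0], [0, 0, 0]], yaw=[0, 0, 0, 0, 0])

```text
time_s: 3.95
position: [0.4296, -0.2027, 0.0203]
tool_rot: [[-0.919, 0.395, 0.0], [0.395, 0.919, -0.0], [-0.0, 0.0, -1.0]]
ft_force: [0.2, 0.4, 0.3]
grip_width: 0.0614
gripper_force: 0.0
```

jog_arm(hand=[0.062, 0.035, 0.035, 0.035, 0.035], travel=[[0, 0, -0.002], [0, 0, 0], [0, 0, 0], [0, 0, 0], [0, 0, 0]], yaw=[0, 0, 0, 0, 0])

```text
time_s: 4.58
position: [0.4295, -0.2026, 0.0184]
tool_rot: [[-0.919, 0.395, -0.0], [0.395, 0.919, 0.0], [0.0, -0.0, -1.0]]
ft_force: [-1.8, 1.7, 5.7]
grip_width: 0.0425
gripper_force: 30.3
```

jog_arm(hand=[0.035, 0.035, 0.035, 0.035, 0.035], travel=[[0, 0, 0], [0, 0, 0.03], [0, 0, 0.06], [0, 0, 0.06], [0, 0, 0]], yaw=[0, 0, 0, 0, 0])

```text
time_s: 5.2
position: [0.431, -0.2037, 0.1721]
tool_rot: [[-0.919, 0.395, 0.007], [0.395, 0.919, -0.006], [-0.008, -0.002, -1.0]]
ft_force: [0.5, 0.6, -0.6]
grip_width: 0.0423
gripper_force: 30.7
```

jog_arm(hand=[0.035, 0.035, 0.035, 0.035, 0.035], travel=[[0, 0, -0.06], [0, 0, -0.06], [0, 0, -0.02], [0, 0, -0.0095], [0, 0, 0]], yaw=[0, 0, 0, 0, 0])

```text
time_s: 5.82
position: [0.4295, -0.2026, 0.0184]
tool_rot: [[-0.919, 0.395, -0.001], [0.395, 0.919, 0.001], [0.001, 0.0, -1.0]]
ft_force: [-1.6, 0.5, -0.2]
grip_width: 0.0424
gripper_force: 34.0
```

jog_arm(hand=[0.052, 0.052, 0.052, 0.052, 0.052], travel=[[0, 0, 0], [0, 0, 0], [0, 0, 0.003], [0, 0, 0.0025], [0, 0, 0]], yaw=[0, 0, 0, 0, 0])

```text
time_s: 6.45
position: [0.4297, -0.2028, 0.0247]
tool_rot: [[-0.919, 0.395, 0.001], [0.395, 0.919, -0.0], [-0.001, -0.0, -1.0]]
ft_force: [0.5, -0.3, -0.7]
grip_width: 0.0521
gripper_force: 0.0
```

jog_arm(hand=[0.035, 0.035, 0.035, 0.035, 0.035], travel=[[0, 0, 0], [0, 0, 0], [0, 0, 0], [0, 0, 0], [0, 0, 0]], yaw=[0, 0, 0, 0, 0])

```text
time_s: 7.08
position: [0.4297, -0.2027, 0.0248]
tool_rot: [[-0.919, 0.395, 0.0], [0.395, 0.919, -0.0], [-0.001, -0.0, -1.0]]
ft_force: [-2.4, 0.6, 6.9]
grip_width: 0.0413
gripper_force: 29.3
```

jog_arm(hand=[0.035, 0.035, 0.035, 0.035, 0.035], travel=[[0, 0, 0.02], [0, 0, 0.06], [0, 0, 0.06], [0.02, 0.05, 0.02], [0.02, 0.055, 0.01]], yaw=[0, 0, 0, 0, 0])

```text
time_s: 7.7
position: [0.4702, -0.097, 0.1957]
tool_rot: [[-0.918, 0.397, 0.002], [0.397, 0.918, -0.001], [-0.003, -0.0, -1.0]]
ft_force: [0.6, -0.2, -0.8]
grip_width: 0.0411
gripper_force: 30.5
```

jog_arm(hand=[0.035, 0.035, 0.035, 0.035, 0.035], travel=[[0.02, 0.055, 0], [0.02, 0.055, 0], [0.02, 0.055, 0], [0.02, 0.055, 0], [0.02, 0.05, 0]], yaw=[0, 0, 0, 0, 0])

```text
time_s: 8.32
position: [0.5698, 0.1744, 0.1941]
tool_rot: [[-0.919, 0.394, -0.0], [0.394, 0.919, -0.0], [0.0, -0.0, -1.0]]
ft_force: [0.9, -1.0, 0.0]
grip_width: 0.0414
gripper_force: 30.5
```

jog_arm(hand=[0.035, 0.035, 0.035, 0.035, 0.035], travel=[[0.027, 0.022, 0], [0, 0, 0], [0, 0, 0], [0, 0, 0], [0, 0, 0]], yaw=[0, 0, 0, 0, 0])

```text
time_s: 8.95
position: [0.5964, 0.1937, 0.1946]
tool_rot: [[-0.918, 0.395, 0.0], [0.395, 0.918, 0.0], [-0.0, 0.0, -1.0]]
ft_force: [0.2, 0.2, -0.0]
grip_width: 0.0412
gripper_force: 30.5
```

Run:
```python
from h import *
s=env.observe();print(s['position'],s['q'].round(1),s['time_s'],s['grip_width'])
w=env.get_image('wrist');save(w,'w2.png')
```

```text
[0.5963671  0.1937115  0.19464414] [  7.2  31.8  66.3  -0.   81.9 -59.5] 8.95 0.04121101715553684
```

View pics/w2.png

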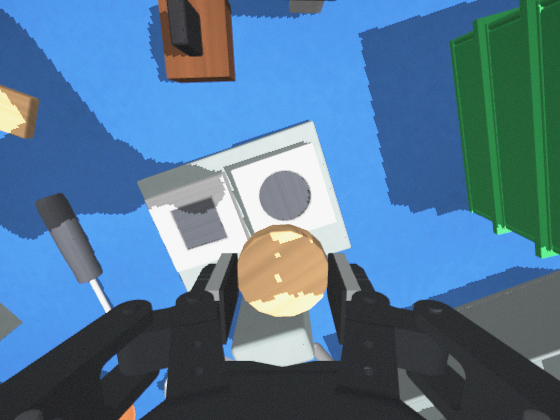

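The wrist view shows the blank held flat at the fingertips, centred near (283,270). The round cavity is at (285,195), and the square die is at its left.

Run:
```python
from h import *
C=cam('wrist');s=env.observe();w=cv2.cvtColor(cv2.imread('pics/w2.png'),cv2.COLOR_BGR2RGB).astype(int)
m=((w.max(2)<130)&(w.max(2)>30)&(abs(w[:,:,0]-w[:,:,2])<45)).astype(np.uint8)
m[:,:255]=0;m[:,315:]=0;m[:165]=0;m[224:]=0
c=max(cv2.findContours(m,0,1)[0],key=cv2.contourArea)
e=cv2.fitEllipse(c);print('hole',e,ray(C,*e[0],.0275),'2nd', ray(C,e[0][0]+e[1][1]/2,e[0][1],.028)-ray(C,e[0][0]-e[1][1]/2,e[0][1],.028))
b=((w[:,:,0]-w[:,:,2]>40)).astype(np.uint8); b[:220]=0;b[:,:233]=0;b[:,333:]=0;b[325:]=0
c=max(cv2.findContours(b,0,1)[0],key=cv2.contourArea);x=c[:,0]
print('blank bbox',cv2.boundingRect(c),cv2.fitEllipse(cv2.convexHull(c)))
H=np.array(env.calibration('wrist')['hand_eye']);c0=C[0]
e=cv2.fitEllipse(cv2.convexHull(c))
for z in(0.,.005,.01,.015,.02):
    # tool-frame plane
    d=H[:3,:3]@[(e[0][0]-c0['cx'])/c0['fx'],(e[0][1]-c0['cy'])/c0['fy'],1]; t=(z-H[2,3])/d[2]
    print(z,(H[:3,3]+t*d).round(4), 'diam', t*e[1][1]/c0['fx'])
```

```text
hole ((308.1168518066406, 199.5478515625), (1.9337728023529053, 7.199227809906006), 7.134564399719238) [0.60727859 0.21515061 0.0275    ] 2nd [0.00257772 0.00599649 0.        ]
blank bbox (237, 224, 91, 93) ((282.2178039550781, 270.4664611816406), (92.34349060058594, 93.48607635498047), 16.06827735900879)
0.0 [0.0087 0.0002 0.    ] diam 0.03879933771386413
0.005 [0.0063 0.0002 0.005 ] diam 0.040337951736106964
0.01 [0.0039 0.0002 0.01  ] diam 0.0418765657583498
0.015 [0.0015 0.0002 0.015 ] diam 0.04341517978059262
0.02 [-0.0009  0.0002  0.02  ] diam 0.04495379380283546
```

```bash
cat >> h.py <<'E'
def hole(C,w,guess,r=30,z=.028):
    u,v=map(int,guess);g=cv2.cvtColor(w,cv2.COLOR_RGB2GRAY)[v-r:v+r,u-r:u+r]
    t,m=cv2.threshold(g,0,255,cv2.THRESH_BINARY_INV+cv2.THRESH_OTSU)
    cs=cv2.findContours(m,0,1)[0]
    c=max(cs,key=lambda c:(cv2.pointPolygonTest(c,(r,r),False)>=0)*cv2.contourArea(c)).astype(np.float32)+[[u-r,v-r]]
    P=np.array([ray(C,*q[0],z)[:2] for q in c],np.float32)
    return cv2.fitEllipse(P),t
E
python3 - <<'E'
from h import *
C=cam('wrist');w=cv2.cvtColor(cv2.imread('pics/w2.png'),cv2.COLOR_BGR2RGB)
print(hole(C,w,(285,195)),hole(C,w,(285,195),29),ray(C,285,195,.028))
E
```

```text
(((0.5954455733299255, 0.19696281850337982), (0.04539934918284416, 0.04595436528325081), 167.9932861328125), 189.0) (((0.5954455733299255, 0.19696281850337982), (0.04539934918284416, 0.04595436528325081), 167.9932861328125), 189.0) [0.59499089 0.1975662  0.028     ]
```

jog_arm(hand=[0.035, 0.035, 0.035, 0.035, 0.035], travel=[[-0.0005, 0.003, -0.04], [0, 0, -0.05], [0, 0, -0.03], [0, 0, -0.012], [0, 0, 0]], yaw=[0, 0, 0, 0, 0])

```text
time_s: 9.62
position: [0.5962, 0.1972, 0.0625]
tool_rot: [[-0.919, 0.395, -0.0], [0.395, 0.919, -0.0], [0.0, -0.0, -1.0]]
ft_force: [0.3, 0.4, 0.1]
grip_width: 0.041
gripper_force: 30.5
```

Run:
```python
from h import *
s=env.observe();print(s['position'],s['time_s'],s['grip_width'])
w=env.get_image('wrist');save(w,'w3.png');w=env.get_image('side')
save(cv2.resize(w[130:230,220:330],None,fx=5,fy=5,interpolation=2),'s3.png')
```

```text
[0.59624645 0.19717052 0.06252253] 9.625 0.04102156447276702
```

View pics/w3.png

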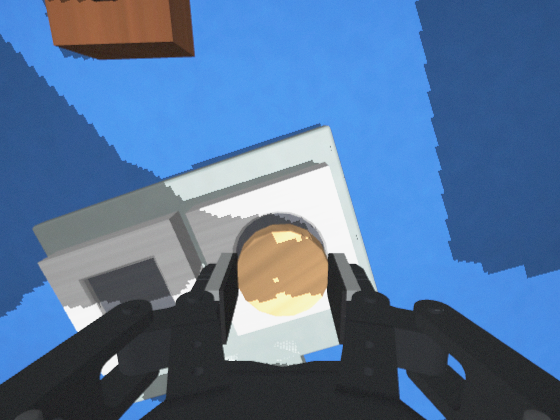

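The close view shows the blank just above the cavity. The cavity's far rim peeks out as an arc at rows 212–240, columns 234–330, and the blank covers 237–328.

Run:
```python
from h import *
from scipy.optimize import least_squares
C=cam('wrist');w=cv2.cvtColor(cv2.imread('pics/w3.png'),cv2.COLOR_BGR2RGB);g=cv2.cvtColor(w,cv2.COLOR_RGB2GRAY).astype(int)
P=[];px=[]
for u in range(245,322,3):
    col=g[200:240,u]; d=col[2:]-col[:-2]; k=int(np.argmin(d[:35])); P.append(ray(C,u,201+k,.028)[:2]);px.append((u,201+k,int(d[k])))
print(px)
P=np.array(P)
f=least_squares(lambda q:np.hypot(*(P-q[:2]).T)-q[2],[.5954,.197,.0235],loss='soft_l1',f_scale=.0005);print(f.x,'resid',np.abs(f.fun).max())
f=least_squares(lambda q:np.hypot(*(P-q[:2]).T)-.0240,[.5954,.197],loss='soft_l1',f_scale=.0005);print('fixed r',f.x)
# blank top
b=((w[:,:,0].astype(int)-w[:,:,2]>40)).astype(np.uint8);b[:215]=0;b[325:]=0;b[:,:233]=0;b[:,333:]=0
c=max(cv2.findContours(b,0,1)[0],key=cv2.contourArea);e=cv2.fitEllipse(cv2.convexHull(c));print(e)
for z in(.0495,.047):
  Q=np.array([ray(C,*q[0],z)[:2] for q in cv2.convexHull(c)],np.float32);print(z,cv2.minEnclosingCircle(Q))
```

```text
[(245, 217, -73), (248, 216, -75), (251, 215, -76), (254, 214, -75), (257, 213, -76), (260, 216, -130), (263, 214, -132), (266, 214, -143), (269, 213, -139), (272, 214, -125), (275, 213, -83), (278, 213, -90), (281, 213, -79), (284, 213, -90), (287, 213, -88), (290, 213, -76), (293, 214, -71), (296, 215, -72), (299, 216, -76), (302, 217, -81), (305, 220, -73), (308, 222, -75), (311, 225, -94), (314, 228, -56), (317, 231, -55), (320, 231, -27)]
[0.60426398 0.18896603 0.03384263] resid 0.001449585117468996
fixed r [0.59608592 0.19547785]
((282.2850036621094, 269.97161865234375), (92.26321411132812, 92.63336181640625), 57.56790542602539)
0.0495 ((0.5955808758735657, 0.19783271849155426), 0.02339215949177742)
0.047 ((0.596703052520752, 0.19735321402549744), 0.023807428777217865)
```

Run:
```python
from h import *
from scipy.optimize import least_squares
C=cam('wrist');w=cv2.cvtColor(cv2.imread('pics/w3.png'),cv2.COLOR_BGR2RGB);g=cv2.cvtColor(w,cv2.COLOR_RGB2GRAY).astype(int)
P=[]
for u in range(260,316,2):
    col=g[200:240,u]; d=col[2:]-col[:-2]; P.append(ray(C,u,201+int(np.argmin(d[:35])),.028)[:2])
P=np.array(P)
for r in(.0235,.0245):
  f=least_squares(lambda q:np.hypot(*(P-q).T)-r,[.5954,.197],loss='soft_l1',f_scale=.0004);print('fixed r',r,f.x,np.abs(f.fun).max())
  R=env.observe()['tool_rot'];print('tool-frame offset',(R.T@np.array([*(f.x-env.observe()['position'][:2]),0]))[:2])
H=C[0]['hand_eye'];b=((w[:,:,0].astype(int)-w[:,:,2]>40)).astype(np.uint8);b[:215]=0;b[325:]=0;b[:,:233]=0;b[:,333:]=0
c=cv2.convexHull(max(cv2.findContours(b,0,1)[0],key=cv2.contourArea))[:,0].astype(float)
R=np.array(H)[:3,:3];p=np.array(H)[:3,3]
# both rims: far (image-bottom) rim is top plane, near (image-top) is bottom plane
for zt in(.011,.013,.015):
  o=[]
  for v,z in((c[:,1].max(),zt),(c[:,1].min(),zt+.012),(c[:,1].min(),zt)):
    d=R@[0,(v-C[0]['cy'])/C[0]['fy'],1];o.append((p+d*(z-p[2])/d[2])[0])
  print(zt,'far edge x',o[0],'near edge bottom/top',o[1:])
```

```text
fixed r 0.0235 [0.59631301 0.19615271] 0.0006537685297818459
tool-frame offset [ 1.15778421e-05 -1.30516728e-03]
fixed r 0.0245 [0.59718345 0.19553304] 0.0006398234847630815
tool-frame offset [-0.00103279 -0.00153088]
0.011 far edge x -0.019457880238366906 near edge bottom/top [np.float64(0.021557859367742627), np.float64(0.025418712305364154)]
0.013 far edge x -0.020756069567903254 near edge bottom/top [np.float64(0.020914383878139035), np.float64(0.024775236815760562)]
0.015 far edge x -0.022054258897439588 near edge bottom/top [np.float64(0.020270908388535444), np.float64(0.024131761326156985)]
```

jog_arm(hand=[0.035, 0.035, 0.035, 0.035, 0.035], travel=[[0.0008, -0.0019, -0.004], [0, 0, -0.004], [0, 0, -0.002], [0, 0, -0.001], [0, 0, 0]], yaw=[0, 0, 0, 0, 0])

```text
time_s: 10.35
position: [0.5969, 0.1955, 0.0513]
tool_rot: [[-0.919, 0.395, -0.0], [0.395, 0.919, -0.0], [0.0, -0.0, -1.0]]
ft_force: [-0.5, -0.2, -1.4]
grip_width: 0.041
gripper_force: 30.5
```

jog_arm(hand=[0.035, 0.035, 0.035, 0.035, 0.035], travel=[[0, 0, -0.001], [0, 0, -0.001], [0, 0, -0.001], [0, 0, 0], [0, 0, 0]], yaw=[0, 0, 0, 0, 0])

```text
time_s: 10.98
position: [0.5969, 0.1954, 0.0483]
tool_rot: [[-0.919, 0.395, 0.0], [0.395, 0.919, 0.0], [-0.0, 0.0, -1.0]]
ft_force: [-0.0, -0.0, 0.0]
grip_width: 0.0412
gripper_force: 30.5
```

jog_arm(hand=[0.035, 0.035, 0.035, 0.035, 0.035], travel=[[0, 0, -0.0005], [0, 0, -0.0005], [0, 0, -0.0005], [0, 0, 0], [0, 0, 0]], yaw=[0, 0, 0, 0, 0])

```text
time_s: 11.6
position: [0.597, 0.1954, 0.0479]
tool_rot: [[-0.919, 0.395, 0.001], [0.395, 0.919, -0.0], [-0.001, 0.0, -1.0]]
ft_force: [-3.3, -0.3, 8.6]
grip_width: 0.0418
gripper_force: 31.7
```

jog_arm(hand=[0.05, 0.05, 0.055, 0.055, 0.055], travel=[[0, 0, 0], [0, 0, 0], [0, 0, 0], [0, 0, 0], [0, 0, 0.02]], yaw=[0, 0, 0, 0, 0])

```text
time_s: 12.22
position: [0.5961, 0.1953, 0.0657]
tool_rot: [[-0.919, 0.395, -0.003], [0.395, 0.919, -0.0], [0.003, -0.002, -1.0]]
ft_force: [0.4, -0.8, 0.6]
grip_width: 0.0552
gripper_force: 0.0
```

jog_arm(hand=[0.06, 0.06, 0.06, 0.06, 0.06], travel=[[-0.01, 0, 0.03], [-0.02, 0, 0.04], [-0.02, 0, 0.04], [0, 0, 0], [0, 0, 0]], yaw=[0, 0, 0, 0, 0])

```text
time_s: 12.85
position: [0.5468, 0.1954, 0.1761]
tool_rot: [[-0.919, 0.395, -0.001], [0.395, 0.919, -0.0], [0.001, -0.0, -1.0]]
ft_force: [0.0, 0.5, 0.4]
grip_width: 0.0598
gripper_force: 0.0
```

Run:
```python
from h import *
s=env.observe();print(s['position'],s['time_s'],s['grip_width'])
C=cam('wrist');w=env.get_image('wrist');save(w,'w4.png')
print(proj(C,(.597,.1953,.035)))
```

```text
[0.54681438 0.1953557  0.17613394] 12.85 0.05984206567556087
[304.618307   256.67427963]
```

View pics/w4.png

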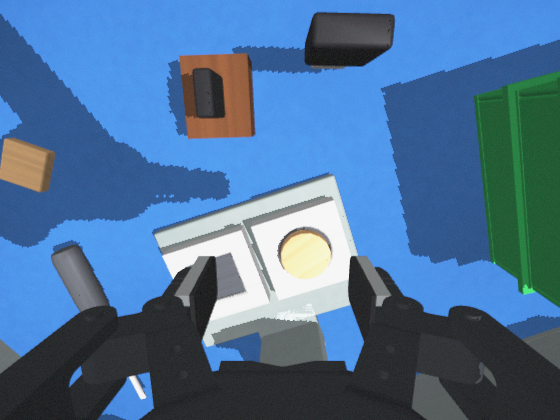

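The blank sits centred in the round cavity at (304,254). The key's bow in its stand is at (208,92), and a large key at (350,40) is close by. Next I move over the stand.

jog_arm(hand=[0.04, 0.04, 0.04, 0.04, 0.04], travel=[[-0.03, -0.005, 0.01], [-0.035, -0.006, 0.01], [-0.03, -0.006, 0.01], [0, 0, 0], [0, 0, 0]], yaw=[0, 0, 0, 0, 0])

```text
time_s: 13.52
position: [0.4526, 0.1784, 0.206]
tool_rot: [[-0.919, 0.395, -0.001], [0.395, 0.919, -0.0], [0.001, -0.0, -1.0]]
ft_force: [-0.6, -0.3, 0.2]
grip_width: 0.0402
gripper_force: 0.0
```

Run:
```python
from h import *
s=env.observe();print(s['position'],s['time_s'],s['grip_width'])
C=cam('wrist');w=env.get_image('wrist');save(w,'w5.png')
A=cam('scene');B=cam('side')
print('big scene/side floor',ray(A,398,256,0),ray(B,183,211,0),ray(B,213,178,0),ray(A,402,212,0))
print(proj(C,(.45,.175,.08)))
```

```text
[0.45262235 0.17838885 0.20604412] 13.525 0.040223762506204706
big scene/side floor [0.45293107 0.27837382 0.        ] [0.34636901 0.19738981 0.        ] [0.47432162 0.33574134 0.        ] [0.29850369 0.18233976 0.        ]
[276.62487221 208.77553018]
```

View pics/w5.png

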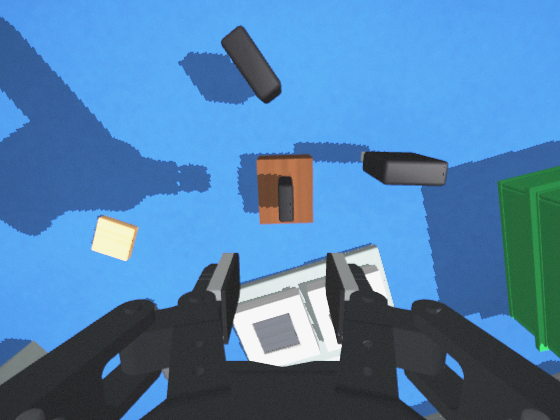

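The bow's top is at (286,199), and the two big keys at (252,63) and (405,168) stand about 100 mm away from it, which is clear enough. Now I measure the bow.

Run:
```python
from h import *
C=cam('wrist');w=cv2.cvtColor(cv2.imread('pics/w5.png'),cv2.COLOR_BGR2RGB).astype(int)
R0=(slice(150,230),slice(250,320))
s=w[R0]; st=((s[:,:,0]-s[:,:,2]>25)).astype(np.uint8)
c=cv2.convexHull(max(cv2.findContours(st,0,1)[0],key=cv2.contourArea))[:,0]
P=np.array([ray(C,u+250,v+150,.036)[:2] for u,v in c],np.float32);print('stand',cv2.minAreaRect(P))
bk=((s.max(2)<75)&(s.max(2)-s.min(2)<30)).astype(np.uint8)
bk[:,:24]=0; bk[:,50:]=0
cc=max(cv2.findContours(bk,0,1)[0],key=cv2.contourArea);print(cv2.boundingRect(cc),cv2.contourArea(cc))
c=cc[:,0]
P=np.array([ray(C,u+250,v+150,.08)[:2] for u,v in c],np.float32);print('bow top',cv2.minAreaRect(P))
print('tool x axis deg',np.degrees(np.arctan2(.395,-.919)))
save(cv2.resize(w[150:235,245:330].astype(np.uint8),None,fx=6,fy=6,interpolation=2),'key.png')
```

```text
stand ((0.44727522134780884, 0.18364933133125305), (0.049365200102329254, 0.06270623952150345), 68.1587142944336)
(28, 26, 14, 45) 247.0
bow top ((0.44477248191833496, 0.18396343290805817), (0.010035338811576366, 0.03524333983659744), 66.58316802978516)
tool x axis deg 156.74124066676546
```

View pics/key.png

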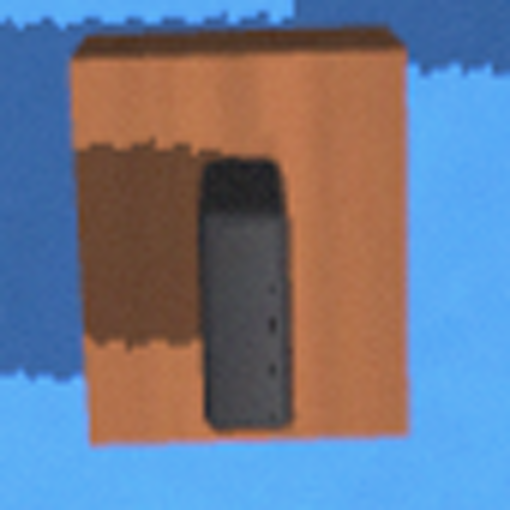

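The bow's top face spans original columns 279–293 and rows 185–222, centred at (286.2,203.6). Its long axis lies along the tool x axis, so no yaw is needed to grip it.

Run:
```python
from h import *
C=cam('wrist');p=env.observe()['position']
r=ray(C,286.2,203.6,.08);print(r,r-p, ray(C,286.2,185.5,.08),ray(C,286.2,221.7,.08))
A=cam('scene');B=cam('side')
print(proj(A,(*r[:2],.08)),proj(B,(*r[:2],.08)))
```

```text
[0.44915845 0.18359525 0.08      ] [-0.00355346  0.00518343 -0.12598211] [0.43590012 0.18923313 0.08      ] [0.46282337 0.17778448 0.08      ]
[371.23733168 211.58604568] [220.09299147 180.03632069]
```

jog_arm(hand=[0.04, 0.04, 0.04, 0.04, 0.04], travel=[[-0.004, 0.005, -0.04], [0, 0, -0.045], [0, 0, -0.035], [0, 0, -0.018], [0, 0, -0.006]], yaw=[0, 0, 0, 0, 0])

```text
time_s: 14.2
position: [0.448, 0.1834, 0.0612]
tool_rot: [[-0.919, 0.395, -0.003], [0.395, 0.919, -0.0], [0.002, -0.001, -1.0]]
ft_force: [1.0, 0.5, -0.6]
grip_width: 0.0398
gripper_force: 0.0
```

jog_arm(hand=[0, 0, 0, 0, 0], travel=[[0, 0, 0], [0, 0, 0], [0, 0, 0], [0, 0, 0], [0, 0, 0]], yaw=[0, 0, 0, 0, 0], grip_force=80)

```text
time_s: 14.82
position: [0.4482, 0.1835, 0.0633]
tool_rot: [[-0.919, 0.395, 0.001], [0.395, 0.919, 0.0], [-0.001, 0.001, -1.0]]
ft_force: [-0.8, -0.0, 6.5]
grip_width: 0.0109
gripper_force: 78.1
```

jog_arm(hand=[0, 0, 0, 0, 0], travel=[[0, 0, 0.03], [0, 0, 0.045], [0, 0, 0.03], [0.02, -0.045, 0.005], [0.02, -0.05, 0]], yaw=[0, 0, 0, 0.1, 0.1])

```text
time_s: 15.45
position: [0.4883, 0.0877, 0.1735]
tool_rot: [[-0.98, 0.199, 0.001], [0.199, 0.98, -0.0], [-0.001, 0.0, -1.0]]
ft_force: [0.7, 0.4, -0.9]
grip_width: 0.011
gripper_force: 77.9
```

jog_arm(hand=[0, 0, 0, 0, 0], travel=[[0.025, -0.055, 0], [0.025, -0.055, 0], [0.025, -0.055, 0], [0.025, -0.055, 0], [0.03, -0.049, 0]], yaw=[0.1, 0.1, 0.1, 0.1, 0.06])

```text
time_s: 16.08
position: [0.6182, -0.1827, 0.1726]
tool_rot: [[-0.967, -0.253, -0.001], [-0.253, 0.967, 0.0], [0.0, 0.0, -1.0]]
ft_force: [0.6, 0.4, -0.3]
grip_width: 0.011
gripper_force: 77.8
```

jog_arm(hand=[0, 0, 0, 0, 0], travel=[[0, 0, 0], [0, 0, 0], [0, 0, 0], [0, 0, 0], [0, 0, 0]], yaw=[0, 0, 0, 0, 0])

```text
time_s: 16.7
position: [0.6178, -0.18, 0.1731]
tool_rot: [[-0.968, -0.252, 0.0], [-0.252, 0.968, -0.0], [-0.0, -0.0, -1.0]]
ft_force: [-0.3, -0.7, -0.4]
grip_width: 0.0112
gripper_force: 78.1
```

Run:
```python
from h import *
s=env.observe();print(s['position'],s['tool_rot'].round(3),s['q'].round(1),s['time_s'],s['grip_width'])
C=cam('wrist');w=env.get_image('wrist');save(w,'w6.png')
print(proj(C,(.571,-.193,.062)))
```

```text
[ 0.61783303 -0.18003265  0.17310294] [[-0.968 -0.252  0.   ]
 [-0.252  0.968 -0.   ]
 [-0.    -0.    -1.   ]] [ -26.8   34.4   65.1    0.    80.5 -131.4] 16.7 0.011199579102633203
[279.8031749  148.46927474]
```

View pics/w6.png

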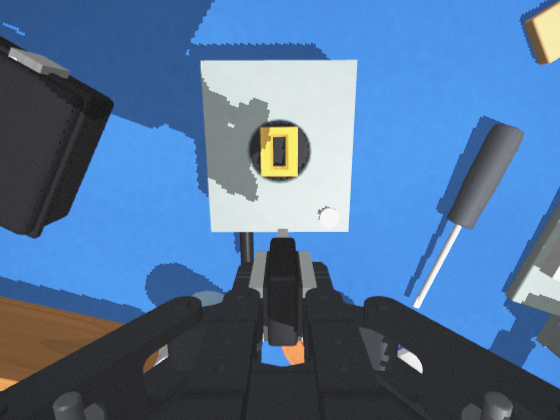

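The slot is at about (280,151), upright in the image and so nearly aligned with the key, which is held at (284,290) with its blade tip at (283,232). The clip box, jar and screwdriver are clear.

Run:
```python
from h import *
C=cam('wrist');w=cv2.cvtColor(cv2.imread('pics/w6.png'),cv2.COLOR_BGR2RGB)
s=w[115:190,245:315];h=cv2.cvtColor(s,cv2.COLOR_RGB2HSV)
b=((h[:,:,0]>14)&(h[:,:,0]<34)&(h[:,:,1]>120)&(h[:,:,2]>50)).astype(np.uint8)
cs,hi=cv2.findContours(b,cv2.RETR_CCOMP,1)
for c,q in zip(cs,hi[0]):
    if cv2.contourArea(c)>60:
        P=np.array([ray(C,u+245,v+115,.062)[:2] for u,v in c[:,0]],np.float32)
        (cx,cy),(a,d),an=cv2.minAreaRect(P); 
        print(cv2.contourArea(c),q[3],(cx,cy),(a,d),an,cv2.boundingRect(c))
# box top edges orientation
g=((w.min(2)>150)).astype(np.uint8);g[240:]=0;g[:,370:]=0;g[:,:190]=0
c=max(cv2.findContours(g,0,1)[0],key=cv2.contourArea)[:,0]
P=np.array([ray(C,u,v,.06)[:2] for u,v in c],np.float32);print('box',cv2.minAreaRect(P))
print('tool x',np.degrees(np.arctan2(-.252,-.968)))
# blade tip in tool frame
H=np.array(C[0]['hand_eye']);
for (u,v),z in (((283,231),.058),((284,240),-.015)):
    d=H[:3,:3]@[(u-C[0]['cx'])/C[0]['fx'],(v-C[0]['cy'])/C[0]['fy'],1];print(H[:3,3]+d*(z-H[2,3])/d[2])
save(cv2.resize(w[220:350,245:325],None,fx=5,fy=4.6 and 4.6,interpolation=2),'kb.png')
```

```text
1790.0 -1 (0.5732728838920593, -0.19346420466899872) (0.03489350154995918, 0.02652723714709282) 14.640522003173828 (15, 11, 38, 51)
379.0 0 (0.5730583667755127, -0.19353456795215607) (0.020930100232362747, 0.009267572313547134) 14.638158798217773 (27, 21, 14, 31)
box ((0.5732647180557251, -0.19300848245620728), (0.11982639878988266, 0.1043790802359581), 14.653631210327148)
tool x -165.40804379803458
[0.00557197 0.00140685 0.058     ]
[ 0.02745808  0.00148272 -0.015     ]
```

View pics/kb.png

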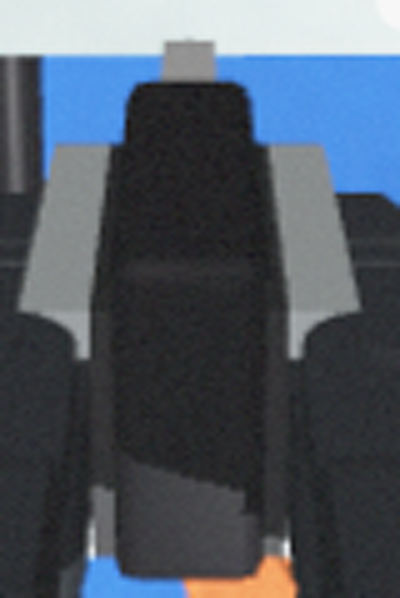

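The close-up shows the key held straight between the pads. The bow spans columns 269–296, its top face spans rows 279–345, and the blade sits centred below at rows 229–238.

Run:
```python
from h import *
C=cam('wrist');H=np.array(C[0]['hand_eye']);print(H.round(4).tolist())
s=env.observe()
def t(u,v,z):
    d=H[:3,:3]@[(u-C[0]['cx'])/C[0]['fx'],(v-C[0]['cy'])/C[0]['fy'],1];return (H[:3,3]+d*(z-H[2,3])/d[2]).round(4)
print('top near/far',t(282.5,278.7,-.0167),t(282.5,345,-.0167))
print('bottom near',t(282.5,238.5,.0273),'blade',t(282.8,228.7,.058),'blade@shoulder',t(282.8,238,.03))
print('slot in tool',s['tool_rot'].T@(np.array([.5732,-.1934,.062])-s['position']))
```

```text
[[0.0009, -0.9628, -0.2704, 0.0693], [1.0, 0.0005, 0.0016, 0.0007], [-0.0014, -0.2704, 0.9628, -0.1261], [0.0, 0.0, 0.0, 1.0]]
top near/far [ 0.0131  0.001  -0.0167] [-0.015   0.001  -0.0167]
bottom near [0.0123 0.001  0.0273] blade [0.007  0.0013 0.058 ] blade@shoulder [0.0116 0.0012 0.03  ]
slot in tool [ 0.04655957 -0.00157663  0.11102518]
```

jog_arm(hand=[0, 0, 0, 0, 0], travel=[[-0.0456, -0.0147, 0], [0, 0, -0.03], [0, 0, -0.018], [0, 0, 0], [0, 0, 0]], yaw=[0, 0, 0, 0, 0])

```text
time_s: 17.38
position: [0.5727, -0.1954, 0.1257]
tool_rot: [[-0.968, -0.252, 0.001], [-0.252, 0.968, -0.001], [-0.001, -0.001, -1.0]]
ft_force: [0.8, 0.8, 0.2]
grip_width: 0.0112
gripper_force: 78.1
```

jog_arm(hand=[0, 0, 0, 0, 0], travel=[[0, 0, -0.003], [0, 0, -0.002], [0, 0, -0.002], [0, 0, -0.002], [0, 0, 0]], yaw=[0, 0, 0, 0, 0])

```text
time_s: 18.0
position: [0.5722, -0.1953, 0.1156]
tool_rot: [[-0.968, -0.251, -0.0], [-0.251, 0.968, 0.0], [0.0, 0.0, -1.0]]
ft_force: [-0.3, -0.0, -0.8]
grip_width: 0.0111
gripper_force: 78.1
```

jog_arm(hand=[0, 0, 0, 0, 0], travel=[[0, 0, -0.002], [0, 0, -0.002], [0, 0, -0.002], [0, 0, -0.001], [0, 0, 0]], yaw=[0, 0.03, -0.03, 0, 0])

```text
time_s: 18.62
position: [0.572, -0.1955, 0.1088]
tool_rot: [[-0.968, -0.251, -0.001], [-0.251, 0.968, -0.0], [0.001, -0.0, -1.0]]
ft_force: [-4.0, -1.5, 2.2]
grip_width: 0.0109
gripper_force: 78.4
```

jog_arm(hand=[0, 0, 0, 0, 0], travel=[[0, 0, -0.0015], [0, 0, -0.0015], [0, 0, -0.001], [0, 0, -0.001], [0, 0, 0]], yaw=[0.04, -0.08, 0.08, -0.04, 0])

```text
time_s: 19.25
position: [0.5717, -0.1954, 0.1038]
tool_rot: [[-0.968, -0.251, -0.002], [-0.251, 0.968, -0.0], [0.002, 0.0, -1.0]]
ft_force: [-5.1, -0.7, 2.7]
grip_width: 0.011
gripper_force: 78.7
```

jog_arm(hand=[0, 0, 0, 0, 0], travel=[[-0.001, -0.0003, -0.001], [0, 0, -0.0015], [0, 0, -0.0015], [0, 0, -0.001], [0, 0, 0]], yaw=[0.04, -0.08, 0.08, -0.04, 0])

```text
time_s: 19.88
position: [0.5724, -0.1956, 0.1002]
tool_rot: [[-0.968, -0.251, 0.004], [-0.251, 0.968, -0.001], [-0.003, -0.002, -1.0]]
ft_force: [0.4, 0.4, 6.7]
grip_width: 0.011
gripper_force: 79.2
```

jog_arm(hand=[0, 0, 0, 0, 0], travel=[[0, 0, -0.0015], [0, 0, -0.0015], [0, 0, -0.0015], [0, 0, -0.0015], [0, 0, 0]], yaw=[0.04, -0.08, 0.08, -0.04, 0])

```text
time_s: 20.5
position: [0.5722, -0.1955, 0.093]
tool_rot: [[-0.968, -0.252, 0.002], [-0.252, 0.968, -0.0], [-0.002, -0.001, -1.0]]
ft_force: [3.3, 0.4, 0.9]
grip_width: 0.011
gripper_force: 78.2
```

jog_arm(hand=[0, 0, 0, 0, 0], travel=[[0.0005, 0, -0.001], [0, 0, -0.001], [0, 0, -0.001], [0, 0, -0.001], [0, 0, 0]], yaw=[0.03, -0.06, 0.03, 0, 0])

```text
time_s: 21.12
position: [0.5723, -0.1957, 0.0894]
tool_rot: [[-0.967, -0.253, 0.002], [-0.253, 0.967, -0.001], [-0.001, -0.001, -1.0]]
ft_force: [2.9, 0.0, 5.4]
grip_width: 0.0109
gripper_force: 79.1
```

jog_arm(hand=[0, 0, 0, 0, 0], travel=[[0, 0, -0.001], [0, 0, 0], [0, 0, 0], [0, 0, 0], [0, 0, 0]], yaw=[0, 0, 0, 0, 0])

```text
time_s: 21.75
position: [0.5723, -0.1957, 0.0893]
tool_rot: [[-0.967, -0.253, 0.002], [-0.253, 0.967, -0.001], [-0.002, -0.002, -1.0]]
ft_force: [1.7, 2.3, 12.4]
grip_width: 0.0108
gripper_force: 80.1
```

jog_arm(hand=[0, 0, 0, 0, 0], travel=[[0, 0, 0], [0, 0, 0], [0, 0, 0], [0, 0, 0], [0, 0, 0]], yaw=[-0.1, -0.12, -0.12, -0.12, -0.12])

```text
time_s: 22.38
position: [0.5719, -0.1947, 0.0892]
tool_rot: [[-0.947, 0.322, 0.001], [0.322, 0.947, 0.001], [-0.0, 0.001, -1.0]]
ft_force: [-1.4, 7.0, 14.5]
grip_width: 0.0109
gripper_force: 80.4
```

jog_arm(hand=[0, 0, 0, 0, 0], travel=[[0.0001, 0.0001, 0], [0.0001, 0.0002, 0], [0.0001, 0.0002, 0], [0.0001, 0.0002, 0], [0, 0, 0]], yaw=[-0.12, -0.12, -0.12, -0.12, -0.1])

```text
time_s: 23.0
position: [0.5721, -0.1934, 0.0893]
tool_rot: [[-0.616, 0.788, 0.0], [0.788, 0.616, 0.002], [0.001, 0.002, -1.0]]
ft_force: [-1.3, 9.3, 15.3]
grip_width: 0.0109
gripper_force: 80.4
```

jog_arm(hand=[0, 0, 0, 0, 0], travel=[[0, 0.0005, 0], [0, 0.0005, 0], [0, 0.0005, 0], [0, 0, 0], [0, 0, 0]], yaw=[-0.1, -0.1, -0.1, -0.1, 0])

```text
time_s: 23.62
position: [0.5728, -0.1924, 0.0893]
tool_rot: [[-0.263, 0.965, 0.002], [0.965, 0.263, 0.001], [0.0, 0.002, -1.0]]
ft_force: [1.8, 5.6, 13.1]
grip_width: 0.011
gripper_force: 80.1
```

Run:
```python
from h import *
s=env.observe();R=s['tool_rot'];print(s['wrist_torque'],s['ft_force'],194.59-np.degrees(np.arctan2(R[1,0],R[0,0]))%360,s['q'].round(1))
```

```text
[ 1.14888217 -0.35697188  0.18359936] [ 1.8443783   5.56693592 13.09641493] 89.34607443175535 [-29.8  35.7  78.2   0.1  66.  -45.1]
```

jog_arm(hand=[0, 0, 0, 0, 0], travel=[[0, 0.0004, 0], [0, 0, 0], [0, 0, 0], [0, 0, 0], [0, 0, 0]], yaw=[-0.05, -0.05, -0.04, 0, 0])

```text
time_s: 24.25
position: [0.5731, -0.1922, 0.0893]
tool_rot: [[-0.127, 0.992, 0.003], [0.992, 0.127, 0.0], [0.0, 0.003, -1.0]]
ft_force: [2.5, 5.6, 12.2]
grip_width: 0.0108
gripper_force: 79.9
```

Run:
```python
from h import *
s=env.observe();R=s['tool_rot'];print(s['wrist_torque'],s['ft_force'],194.59-np.degrees(np.arctan2(R[1,0],R[0,0]))%360,s['q'].round(1))
```

```text
[ 0.97543204 -0.70088087  0.14949236] [ 2.52618486  5.61260554 12.20041588] 97.31121924026951 [-29.8  35.7  78.2   0.1  65.9 -37.1]
```

jog_arm(hand=[0, 0, 0, 0, 0], travel=[[0, 0.0003, 0], [0, 0, 0], [0, 0, 0], [0, 0, 0], [0, 0, 0]], yaw=[-0.04, -0.04, 0, 0, 0])

```text
time_s: 24.88
position: [0.5736, -0.1922, 0.0893]
tool_rot: [[-0.047, 0.999, 0.004], [0.999, 0.047, -0.0], [-0.001, 0.004, -1.0]]
ft_force: [4.7, 3.3, 9.9]
grip_width: 0.0112
gripper_force: 79.5
```

Run:
```python
from h import *
s=env.observe();R=s['tool_rot'];print(s['wrist_torque'],s['ft_force'],194.59-np.degrees(np.arctan2(R[1,0],R[0,0]))%360)
C=cam('wrist');w=env.get_image('wrist');save(w,'w7.png')
h=cv2.cvtColor(w,cv2.COLOR_RGB2HSV)
b=((h[:,:,0]>14)&(h[:,:,0]<34)&(h[:,:,1]>120)&(h[:,:,2]>50)).astype(np.uint8)
u,v=map(int,proj(C,(.5732,-.1934,.062)));print(u,v)
b[:v-60]=0;b[v+60:]=0;b[:,:u-60]=0;b[:,u+60:]=0
pts=np.argwhere(b)
P=np.array([ray(C,x,y,.062)[:2] for y,x in pts],np.float32);print(len(P))
if len(P)>10: print(cv2.minAreaRect(P))
```

```text
[ 0.83402338 -1.06383323  0.13741064] [4.68457091 3.32999397 9.91277881] 101.8959210235234
283 263
963
((0.5707215666770935, -0.18060433864593506), (0.0267340000718832, 0.014103242196142673), 8.776620864868164)
```

```bash
python3 -c "
from rig import env
print(env.close_job())"
```

```text
the job is handed in; nothing more can be done
None
```

I handed the job in at about 25 s. The round blank is in its cavity, and the key is home, turned about 95° to its stop and still gripped, though the hand-in returned no verdict. I viewed 11 pictures, one over the limit of 10.

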